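# Bring the length stop back to its set mark

### The job

The rod cut-off jig is being readied for the next pin: with a fingertip press down the ribbed brake pad in the middle of the length-stop slide and, keeping it pressed, push the slide along its rail until it butts against the stop dog that marks the length; then let the pad come up so that the brake holds the slide there, and take the hand away. Never force the slide along with its brake on, do not shove the stop dog off its setting, and leave the clamped rod and everything lying about where it is.

Things in the scene. Friction and masses are not known exactly. Their poses are not given: they have to be found in the camera images.
- jig: Fixed rod cut-off jig: green base 130 x 440 x 12 mm with an aluminium T-slot rail (centre line x = -25 mm, y = -215 to 95, top 40 mm above the table) and at its +y end a steel V-block on x = +30 mm, y = 102 to 218, with saw-guide posts 75 mm high and a screw clamp 90 mm high. Origin: centre of the underside, on the table. y axis: along the rail, from the open end to the saw guide; z up.
- slide (a joint): Length-stop slide: grey saddle 76 mm long, 46 mm wide on the rail; moves only along the jig's y. 0 = open end (its middle at jig y = -165 mm), grows in m towards dog and saw. Square shoulders 13 mm long at both ends, tops 64 mm above the table; pad in the 50 mm hollow between them, open at the flanks. Pad up: brake grips, it takes over 30 N to drag it (not allowed). Pad down: runs with about 2 N.
- pad (a joint): Ribbed dark steel brake pad, 28 mm wide x 46 mm long, in the hollow in the slide's middle. 0 = up, brake on; grows in m as it is pressed, bottoms at 0.006. It starts to give at about 5 N, takes 8 N to bottom, and springs back. The brake is free from 1 mm down; press it to 3 mm or more before pushing.
- pad_top (a point): Centre of the pad's top face, 56 mm above the table when up (8 mm below the shoulders' tops), 50 mm when fully pressed. It travels with the slide. Axes as the jig's.
- slide_face (a point): Centre of the slide's front end face (+y end), which meets the dog: 38 mm along +y from the pad's centre, 52 mm above the table. From this end a flat steel blade reaches sideways to jig x = +46 mm, 30 to 58 mm above the table. Axes as the jig's.
- stop_face (a point): Centre of the dog's face towards the slide (its -y face), 52 mm above the table. The stop dog is a plain steel block 44 mm wide, 22 mm long, top 62 mm above the table, with a round thumb screw on it (20 mm across, top 77 mm), clamped on the same rail between slide and saw guide. The slide is home when slide_face meets it. Axes as the jig's.
- stop_dog (a joint): Position of the stop dog along the rail in m (jig's +y; at 0 its face is at jig y = -41 mm). Only finger-tight: more than about 35 N shifts it, and it must not be shifted.
- stock: Steel rod 10 mm thick, 150 mm long, lying loose in the V-block under the clamp bridge; origin at its centre, y along it. Leave alone.
- oiler: Small white oil bottle, 32 mm across, 75 mm high, origin under its base. Leave alone.
- tin: Low dark tin, 56 mm across, 34 mm high, origin under its base. Leave alone.
- punch: Steel pin punch lying down, 12 mm thick, 115 mm long; origin on its axis, 35 mm from the blunt end, y towards the point. Leave alone.
- bolt: Hexagon bolt standing on its head with a nut on it, 53 mm high, 19 mm across; origin under its head. Leave alone.
- file: Flat file with a wooden handle, lying, 300 mm long, x along it, origin 10 mm to the handle's side of its middle, underneath. Leave alone.
- hammer: Hammer lying on the left, about 0.3 m long, handle to its -x. Leave alone.

How it is judged (in metres and radians):
On the way, in this order (a step that is already met when the one before it is completed fails the run):
1. the brake pad is pressed down while the slide is still away from the dog (value of joint pad above 0.001 m and y of slide_face in the frame of stop_face below -0.02 m), for 0.1 s.
2. the slide reaches the dog with the pad still pressed (value of joint pad above 0.001 m and y of slide_face in the frame of stop_face above -0.002 m), for 0.1 s.
At the end, for the whole second after the job is handed in: The slide's front face is against the stop dog (gap under 2 mm), the brake pad is up (within 1 mm), the slide is at rest, and the dog is within 2 mm of its setting (y of slide_face in the frame of stop_face between -0.002 and 0.002 m and value of joint pad below 0.001 m and velocity of joint slide between -0.005 and 0.005 m/s and distance of stop_face from where it was at the start of the episode below 0.002 m); the robot touches nothing.
It fails at once if the slide is forced along with its brake on (moving over 15 mm/s with the pad less than 0.3 mm down) (value of joint pad below 0.0003 m and (velocity of joint slide above 0.015 m/s or velocity of joint slide below -0.015 m/s)).
It fails at once if the stop dog is shoved more than 2 mm off its setting (distance of stop_face from where it was at the start of the episode above 0.002 m).
It fails at once if the clamped rod is moved more than 10 mm (distance of stock from where it was at the start of the episode above 0.01 m).
It fails at once if a thing lying about is pushed or lifted more than 20 mm from its place (distance of any of oiler, tin, punch, bolt, file, hammer from where it was at the start of the episode above 0.02 m).
It also fails if it takes over 38 s, if anything falls off the work surface, if the arm or the gripper's body presses on something with over 40 N, if the wrist force passes 120 N, or if a joint passes its speed limit or range.

### The arm

A 6-joint arm with a two-finger parallel gripper is mounted at the origin on the work surface. World frame = base frame: x ahead of the robot, y to its left, z up, the work surface at z = 0. Lengths are in mm, angles in rad, forces in N, time in s.
With the tool pointing down it reaches from about 300 to 825 mm from the base axis. Payload 5.4 kg.
Tool frame: the origin (TCP) lies midway between the tips of the shut fingers; the grasp point (between the pads) lies 19 mm behind it (manip.grip_point_offset is the distance from the TCP to the grasp point, in mm); z points along the fingers, y is the line along which they close (so a half turn about z gives the same grasp; the last joint's range is limited). The gripper opens to 92 mm and grips with 3 to 60 N. Pads are 20 mm wide; open, the fingers measure 128 mm over their backs; the gripper's body (75 mm by 189 mm) begins 69 mm behind the grasp point.
Start: joints at [1.054, 0.158, 1.597, -0, 1.386, -0.21], TCP at [173.665, 548.13, 214.601] pointing down, gripper open.
Joint ranges: [-2.91, 2.91], [-0.94, 2.29], [0.18, 2.7], [-1.29, 4.43], [0.17, 2.64], [-3, 3]. Speed limits (rad/s): [2.57, 2.57, 3.14, 3.14, 3.14, 3.14].

### API

Orientations are given as a unit quaternion [w, x, y, z].
In Python, from cell import manip gives the robot as it stands.
- The arm moves only by the tool send_rows, never from a script. Its arguments are lists of equal length, an entry for each row: "jaw": the opening, from 0 (shut) to 1 (fully open); "offset": the shift along the world's x, y, z in mm, a list of three; "spin": the turn about the world's z in degrees. A call has 1 to 20 rows; each row is the pose to reach, as a shift and turn from the pose commanded when the call began; what a row does not reach only later rows make up. A row lasts 1/12 s, in which the tool goes at most 41.7 mm and 7.16 degrees, less where a joint would pass 70% of its speed; a pose out of reach is approached as far as the arm can. A call with a gripper value outside its range is refused whole. The fingers move at their own pace and stop on an object; "newtons" is the grip in N (left out, the last holds). Time passes only in rows, so rows that repeat a pose let the fingers close. It gives the time, the measured TCP pose, the force, the opening and the grip force at its end, in the units of the state.
- manip.get_state(): the state, without advancing time (a new reading comes with each control period).
- manip.grab_frame(name): name is "side" or "top" or "wrist"; returns a dict with "color" (480x640x3 uint8, blue, green, red), "fx", "fy", "cx", "cy" (pixels), "rvec" (rotation vector, rad) and "tvec" (3), from world to camera coordinates, as OpenCV has them. Camera axes: x right, y down, z forward; pixel columns grow to the right and rows downward; lengths in mm; the calibration is good to about 2 mm. A picture is of the moment at which its call begins. There is no depth.
- manip.finish_job(): hands the job in; it is judged then, once.
The state is a dict: "t": time; "joint_positions": joint angles; "qd": joint speeds; "effort": joint torques, N m; "position": TCP position; "orientation": TCP orientation; "force": force on the tool from outside, world axes, zero at the start; "moment": the same for the moment, N m; "finger_gap": opening from 0.0 (shut) to 1.0 (fully open); "grasp_force": force on a finger pad.
Only numpy, scipy, OpenCV 4.12 (cv2) and the standard library are available. Lean on these libraries where they do the work, as an engineer would, in place of code of your own. Each camera call takes 0.05 s, during which the arm holds its last target. There are 200 camera calls.

## Working session

There is one attempt and no reset: what is moved stays moved. The work goes in short steps, Python scripts to look and compute and a tool call to move; the robot and the scene stay as the last step left them, time stands still between calls to the robot, and variables do not carry over. Pictures are saved under pics/ and viewed, at most 10 in all, crops included, and the job is handed in when it is done.

Besides the shell and the picture viewer there is one more tool, called as name(argument=value, ...), one argument or row to a line, values as JSON. send_rows: Moves the arm, as the interface text tells. Its arguments: {"type":"object","properties":{"jaw":{"type":"array","items":{"type":"number"}},"offset":{"type":"array","items":{"type":"array","items":{"type":"number"}}},"spin":{"type":"array","items":{"type":"number"}},"newtons":{"type":"number"}},"required":["jaw","offset","spin"]}

```bash
mkdir -p pics
cat > h.py <<'E'
import cv2,numpy as np
from cell import manip
def grab(n,f):
    d=manip.grab_frame(n); cv2.imwrite(f'pics/{f}.png',d['color']); return d
def cam(d):
    K=np.array([[d['fx'],0,d['cx']],[0,d['fy'],d['cy']],[0,0,1.]]); return K,np.array(d['rvec'],float).reshape(3),np.array(d['tvec'],float).reshape(3)
def onz(d,u,v,z):
    K,r,t=cam(d); R=cv2.Rodrigues(r)[0]; c=-R.T@t; w=R.T@np.linalg.solve(K,[u,v,1]); return c+w*(z-c[2])/w[2]
def px(d,P):
    K,r,t=cam(d); return cv2.projectPoints(np.array(P,float).reshape(-1,3),r,t,K,None)[0].reshape(-1,2)
E
python3 - <<'E'
from h import *
import pickle
D={n:grab(n,n+'0') for n in('top','side')}
pickle.dump(D,open('d0.pkl','wb'))
s=manip.get_state();print(s['t'],s['position'],s['orientation'],s['force'],s['finger_gap'])
E
```

```text
0.1 [173.39890651 547.66310202 213.75422174] [-2.76642590e-04  1.52795457e-01  9.88257509e-01 -7.52746600e-04] [-0.21602539 -0.29116612  0.52558927] 0.9993715877967005
```

View pics/top0.png

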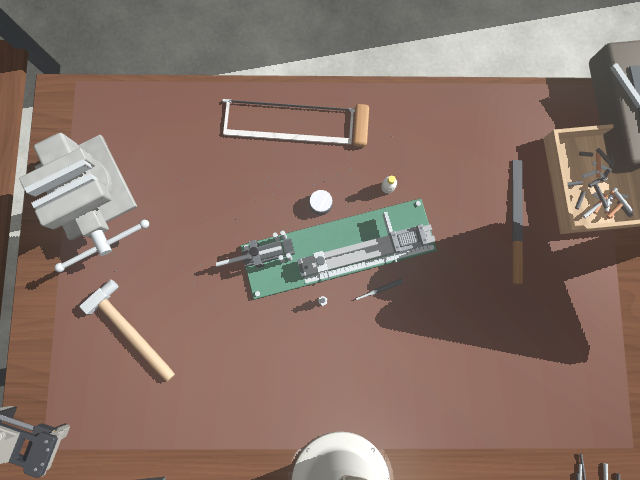

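View pics/side0.png

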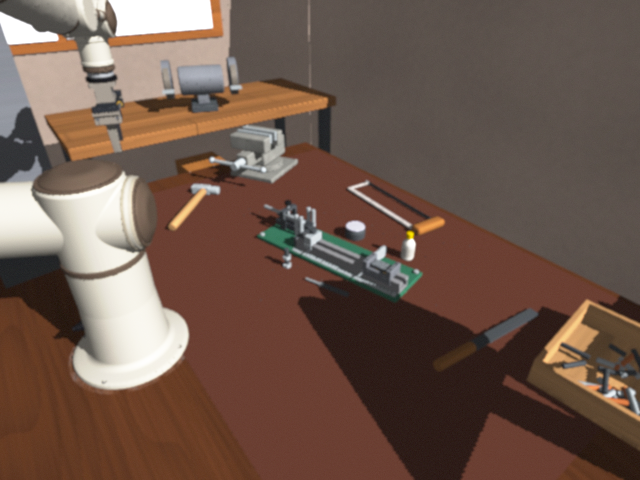

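The top view shows the jig lying slantwise: rail from about (425,235), the open end, to (300,265), with the slide near (405,240), dog near (312,265) and saw guide at (270,250). I'll zoom in on it.

Run:
```python
from h import *
im=cv2.imread('pics/top0.png')[190:310,235:445]
cv2.imwrite('pics/topz.png',cv2.resize(im,None,fx=3.8,fy=3.8,interpolation=cv2.INTER_CUBIC))
import pickle
d=pickle.load(open('d0.pkl','rb'))['top']
for p in[(418,203),(257,294),(435,248),(242,255)]:print(p,onz(d,*p,12).round(0))
```

```text
(418, 203) [ 623. -186.   12.]
(257, 294) [409. 188.  12.]
(435, 248) [ 515. -222.   12.]
(242, 255) [498. 225.  12.]
```

View pics/topz.png

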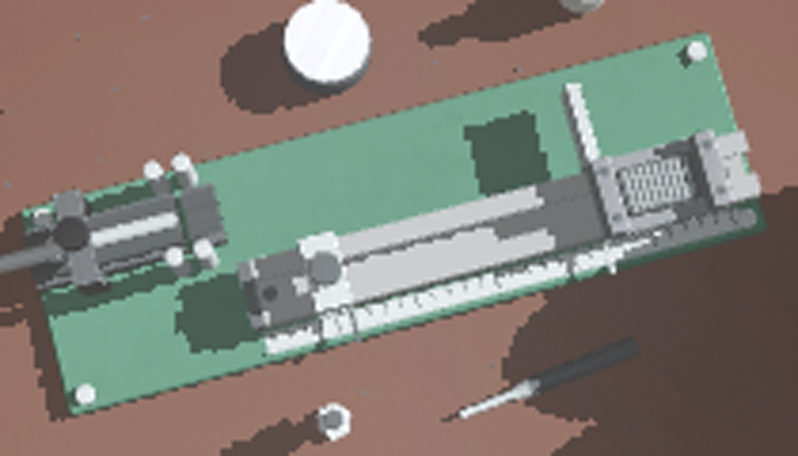

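The zoom shows the green plate's corners at (708,35), (765,228), (70,415), (23,210). The pad is around (655,183), the shoulders at (612,197) and (710,167), and the dog's face near (345,262).

```bash
cat > fit.py <<'E'
from h import *
import pickle
from scipy.optimize import least_squares
d=pickle.load(open('d0.pkl','rb'))['top']
Z=lambda p:(235+p[0]/3.8-.37,190+p[1]/3.8-.37)
C=[(708,35),(765,228),(70,415),(23,210)]; J=np.array([[65,-220],[-65,-220],[-65,220],[65,220]])
W=np.array([onz(d,*Z(p),12)[:2] for p in C])
R=lambda a:np.array([[np.cos(a),-np.sin(a)],[np.sin(a),np.cos(a)]])
q=least_squares(lambda q:(J@R(q[2]).T+q[:2]-W).ravel(),[W[:,0].mean(),W[:,1].mean(),.2]).x
E
python3 - <<'E'
from fit import *
print(q,np.degrees(q[2]),(J@R(q[2]).T+q[:2]-W).round(1))
for n,p,z in[('pad',(655,183),56),('sh+',(612,197),64),('sh-',(710,167),64),('dogface',(345,262),62),('screw',(325,268),77),('bladeend',(573,85),58)]:
    w=onz(d,*Z(p),z)[:2]; print(n,w.round(1),((w-q[:2])@R(q[2])).round(1))
E
```

```text
[5.16008353e+02 2.06835088e+00 2.59642725e-01] 14.876432350730745 [[ 2.7 -0.8]
 [-2.  -2.9]
 [-1.2  1. ]
 [ 0.5  2.7]]
pad [ 532.4 -149.9] [ -23.2 -151.1]
sh+ [ 522.7 -123.2] [ -25.6 -122.8]
sh- [ 540.6 -181.1] [ -23.2 -183.4]
dogface [484.5  32.8] [-22.6  37.8]
screw [479.3  44.3] [-24.6  50.3]
bladeend [ 590.8 -102.3] [  45.5 -120.1]
```

Everything agrees with the given sizes: the rail reads x ≈ -24 (given -25), and the blade end reads x ≈ 45.5 (given 46). The slide has about 150 mm to travel. I'll move above the pad with the fingers shut and turned across the rail.

send_rows(
  jaw=[0,0,0,0,0,0,0,0,0,0,0,0,0,0,0,0,0,0,0,0],
  offset=[
    [18,-35,0],
    [36,-70,0],
    [54,-105,0],
    [72,-140,0],
    [90,-175,0],
    [108,-210,0],
    [126,-245,0],
    [144,-280,0],
    [162,-315,0],
    [180,-350,0],
    [198,-385,0],
    [216,-420,0],
    [234,-455,0],
    [252,-490,0],
    [270,-525,0],
    [288,-560,0],
    [306,-595,0],
    [324,-630,0],
    [342,-665,0],
    [356,-698,0],
  ],
  spin=[-3,-6,-9,-12,-15,-18,-21,-24,-27,-30,-33,-36,-39,-42,-45,-48,-51,-54,-56,-57.5],
  newtons=20,
)

```text
t: 1.77
position: [530.2, -151.9, 214.0]
orientation: [-0.0, 0.61, 0.792, -0.0]
force: [0.6, 0.6, 0.9]
finger_gap: 0.003
grasp_force: 0.0
```

send_rows(
  jaw=[0,0,0,0],
  offset=[
    [0,0,-15],
    [0,0,-30],
    [0,0,-30],
    [0,0,-30],
  ],
  spin=[0,0,0,0],
)

```text
t: 2.1
position: [528.8, -149.4, 183.5]
orientation: [-0.002, 0.609, 0.793, -0.0]
force: [0.7, -0.3, 0.6]
finger_gap: 0.004
grasp_force: 0.0
```

Run:
```python
from fit import *
d1=grab('wrist','w1'); pickle.dump(d1,open('w1.pkl','wb'))
s=manip.get_state();print(s['t'],s['position'].__repr__(),s['orientation'],s['force'],s['finger_gap'])
for a in[(-25,-152,56),(-25,-177,64),(-25,-127,64)]:
    w=R(q[2])@np.array(a[:2])+q[:2]; print(a,w,px(d1,[*w,a[2]]))
```

```text
2.15 array([ 529.46490639, -149.55134133,  184.65787931]) [-3.30644786e-04  6.09168456e-01  7.93040780e-01 -5.38424417e-05] [ 0.71459952 -0.08185109  0.13142974] 0.005957352293176857
(-25, -152, 56) [ 530.87006957 -151.25525909] [[319.96276594 237.90421579]]
(-25, -177, 64) [ 537.2884513  -175.41730321] [[319.91388591 267.9501323 ]]
(-25, -127, 64) [ 524.45168785 -127.09321497] [[320.07237057 211.41278101]]
```

View pics/w1.png

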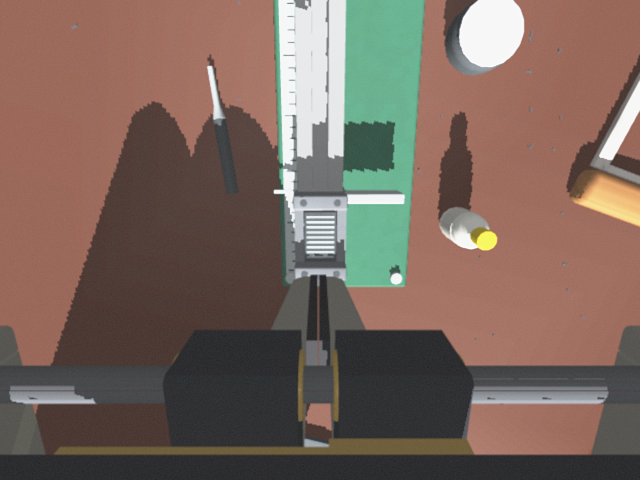

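The wrist view confirms the pad centre at pixel (320,235), within 2 mm of the prediction. The shoulders' inner edges are at rows ~209 and ~265, and the fingers point straight at the hollow. I'll descend to 8 mm ahead of the pad's middle, then press gently.

send_rows(
  jaw=[0,0,0,0,0,0,0,0,0,0,0,0],
  offset=[
    [-1,8,-20],
    [-1,8,-50],
    [-1,8,-80],
    [-1,8,-100],
    [-1,8,-110],
    [-1,8,-115],
    [-1,8,-119],
    [-1,8,-122],
    [-1,8,-124],
    [-1,8,-126],
    [-1,8,-126],
    [-1,8,-126],
  ],
  spin=[0,0,0,0,0,0,0,0,0,0,0,0],
)

```text
t: 3.15
position: [529.0, -142.0, 59.1]
orientation: [0.0, 0.609, 0.793, 0.0]
force: [0.2, 0.6, 0.4]
finger_gap: 0.008
grasp_force: 0.0
```

send_rows(
  jaw=[0,0,0,0,0,0,0,0],
  offset=[
    [0,0,-1],
    [0,0,-2],
    [0,0,-3],
    [0,0,-4],
    [0,0,-5],
    [0,0,-6],
    [0,0,-6],
    [0,0,-6],
  ],
  spin=[0,0,0,0,0,0,0,0],
)

```text
t: 3.82
position: [528.8, -142.0, 53.1]
orientation: [0.0, 0.609, 0.793, -0.0]
force: [-1.2, 0.9, 6.0]
finger_gap: 0.004
grasp_force: 2.7
```

send_rows(
  jaw=[0,0,0,0],
  offset=[
    [0,0,-1],
    [0,0,-2],
    [0,0,-2],
    [0,0,-2],
  ],
  spin=[0,0,0,0],
)

```text
t: 4.15
position: [528.9, -142.0, 51.2]
orientation: [0.0, 0.609, 0.793, -0.0]
force: [-1.6, 1.1, 6.4]
finger_gap: 0.005
grasp_force: 3.0
```

The pad is about 5 mm down at 6.4 N, so the brake is free. Now I'll push along the rail, whose direction is (-0.257, 0.966).

send_rows(
  jaw=[0,0,0,0,0,0,0,0,0,0,0,0,0,0,0,0,0,0,0,0],
  offset=[
    [-0.5,2,0],
    [-1,4,0],
    [-1.5,6,0],
    [-2.6,9.7,0],
    [-3.9,14.5,0],
    [-5.1,19.3,0],
    [-6.4,24.2,0],
    [-7.7,29,0],
    [-9,33.8,0],
    [-10.3,38.7,0],
    [-11.5,43.5,0],
    [-12.8,48.3,0],
    [-14.1,53.2,0],
    [-15.4,58,0],
    [-16.7,62.8,0],
    [-18,67.7,0],
    [-19.2,72.5,0],
    [-20.5,77.3,0],
    [-20.5,77.3,0],
    [-20.5,77.3,0],
  ],
  spin=[0,0,0,0,0,0,0,0,0,0,0,0,0,0,0,0,0,0,0,0],
)

```text
t: 5.82
position: [508.0, -64.4, 51.1]
orientation: [-0.0, 0.609, 0.793, -0.0]
force: [-3.3, 0.3, 6.4]
finger_gap: 0.006
grasp_force: 3.0
```

Run:
```python
from fit import *
d1=grab('wrist','w2'); pickle.dump(d1,open('w2.pkl','wb'))
s=manip.get_state();print(s['t'],s['position'].__repr__(),s['force'])
t=grab('top','t2')
cv2.imwrite('pics/m2.png',np.hstack([cv2.resize(d1['color'][0:300,180:460],(400,429)),cv2.resize(t['color'][210:290,290:365],(400,429),interpolation=cv2.INTER_CUBIC)]))
```

```text
5.8667 array([508.05216331, -64.45245958,  51.07321029]) [-1.38864804  0.43039487  5.97479448]
```

View pics/m2.png

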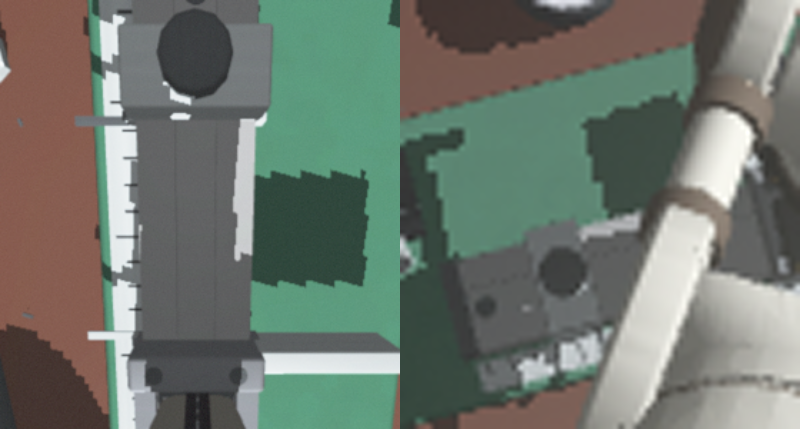

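The montage shows the slide following: its front top edge is at wrist row ≈250, column 316. The dog's near top edge is at row ≈75.

Run:
```python
from fit import *
d=pickle.load(open('w2.pkl','rb'))
a=onz(d,316,358/1.43,64);b=onz(d,316,107/1.43,62)
for w in(a,b,np.array([508.05,-64.45])):print(w.round(1),((w[:2]-q[:2])@R(q[2])).round(1))
print(np.linalg.norm((b-a)[:2]))
```

```text
[499.8 -36.7  64. ] [-25.6 -33.3]
[480.4  36.3  62. ] [-25.6  42.2]
[508.  -64.4] [-24.8 -62.2]
75.51588040909397
```

Gap is about 75 mm. I'll go 64 mm and look at the force, then creep.

send_rows(
  jaw=[0,0,0,0,0,0,0,0,0,0,0,0,0,0,0,0,0],
  offset=[
    [-0.5,2,0],
    [-1,4,0],
    [-2.2,8,0],
    [-3.5,13,0],
    [-4.8,18,0],
    [-6.1,23,0],
    [-7.4,28,0],
    [-8.8,33,0],
    [-10.1,38,0],
    [-11.4,43,0],
    [-12.5,47,0],
    [-13.5,51,0],
    [-14.6,55,0],
    [-15.4,58,0],
    [-16,60,0],
    [-16.5,62,0],
    [-16.5,62,0],
  ],
  spin=[0,0,0,0,0,0,0,0,0,0,0,0,0,0,0,0,0],
)

```text
t: 7.33
position: [491.5, -2.8, 51.0]
orientation: [0.0, 0.609, 0.793, -0.001]
force: [-3.1, -0.9, 5.8]
finger_gap: 0.007
grasp_force: 3.0
```

Run:
```python
from fit import *
d1=grab('wrist','w3'); pickle.dump(d1,open('w3.pkl','wb'))
s=manip.get_state();print(s['t'],s['position'].__repr__(),s['force'])
cv2.imwrite('pics/m3.png',cv2.resize(d1['color'][130:310,220:440],None,fx=3,fy=3))
```

```text
7.3833 array([491.52129019,  -2.86368624,  51.06858227]) [-3.62329054 -1.08681855  6.05492129]
```

View pics/m3.png

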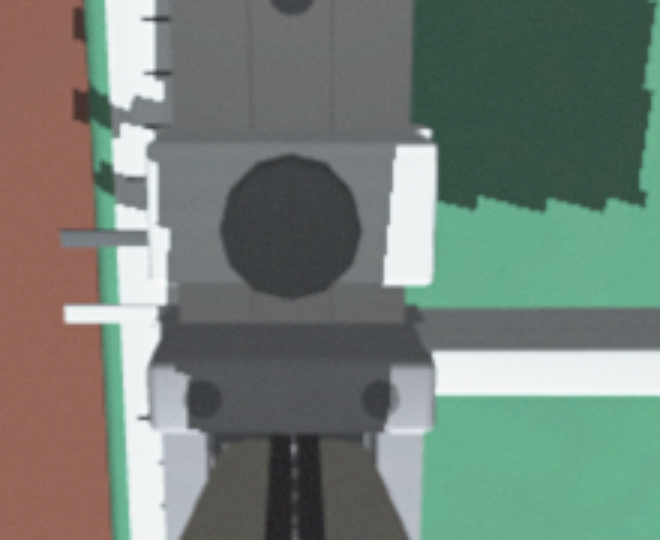

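The slide's front top edge is at wrist row ≈251 and the dog's near edge at ≈225, so about 11 mm remains. Creeping in.

send_rows(
  jaw=[0,0,0,0,0,0,0,0,0,0,0,0],
  offset=[
    [-0.2,1,0],
    [-0.5,2,0],
    [-0.8,3,0],
    [-1,4,0],
    [-1.3,5,0],
    [-1.6,6,0],
    [-1.8,7,0],
    [-2.1,8,0],
    [-2.4,9,0],
    [-2.6,10,0],
    [-2.9,11,0],
    [-2.9,11,0],
  ],
  spin=[0,0,0,0,0,0,0,0,0,0,0,0],
)

```text
t: 8.38
position: [488.6, 7.9, 51.1]
orientation: [0.0, 0.609, 0.793, -0.001]
force: [-2.9, -1.1, 5.3]
finger_gap: 0.009
grasp_force: 3.0
```

send_rows(
  jaw=[0,0,0,0,0],
  offset=[
    [-0.2,0.7,0],
    [-0.4,1.4,0],
    [-0.6,2.1,0],
    [-0.8,2.8,0],
    [-0.8,2.8,0],
  ],
  spin=[0,0,0,0,0],
)

```text
t: 8.8
position: [489.1, 9.9, 51.7]
orientation: [0.002, 0.609, 0.793, -0.0]
force: [-1.4, -4.9, 5.5]
finger_gap: 0.005
grasp_force: 2.9
```

Run:
```python
from fit import *
d1=grab('wrist','w4'); pickle.dump(d1,open('w4.pkl','wb'))
s=manip.get_state();print(s['t'],s['position'].__repr__(),s['force'])
cv2.imwrite('pics/m4.png',cv2.resize(d1['color'][130:310,220:440],None,fx=3,fy=3))
```

```text
8.85 array([489.12455646,   9.91194631,  51.68258681]) [-0.6591443  -3.82667769  5.86200915]
```

View pics/m4.png

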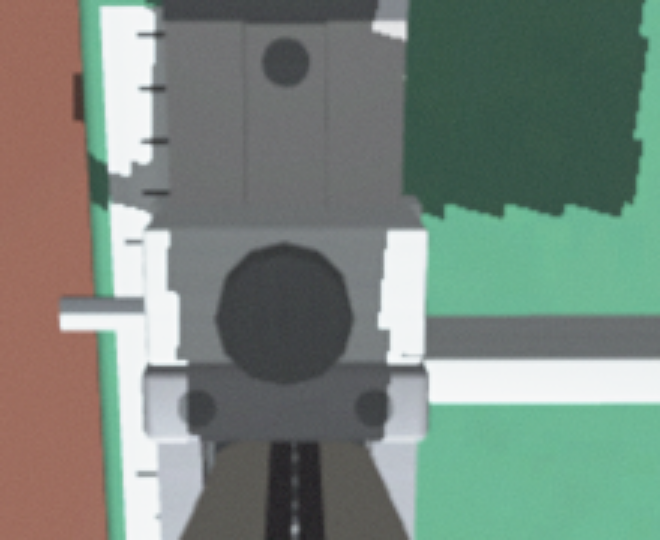

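The slide's edge and the dog's edge now meet at crop row ≈367, and the contact force along the rail rose by about 4 N, so the slide is home with the pad still down. I'll nudge it 1 mm to seat it, hold, then lift straight up.

send_rows(
  jaw=[0,0,0,0],
  offset=[
    [-0.1,0.5,0],
    [-0.2,1,0],
    [-0.2,1,0],
    [-0.2,1,0],
  ],
  spin=[0,0,0,0],
)

```text
t: 9.18
position: [489.2, 10.8, 51.8]
orientation: [0.002, 0.609, 0.793, -0.0]
force: [-0.3, -3.5, 5.4]
finger_gap: 0.002
grasp_force: 2.9
```

send_rows(
  jaw=[0,0,0,0,0,0,0,0,0,0,0,0,0,0,0,0],
  offset=[
    [0,0,0],
    [0,0,1],
    [0,0,2],
    [0,0,3],
    [0,0,4],
    [0,0,5],
    [0,0,6],
    [0,0,8],
    [0,0,12],
    [0,0,20],
    [0,0,35],
    [0,0,55],
    [0,0,80],
    [0,0,80],
    [0,0,80],
    [0,0,80],
  ],
  spin=[0,0,0,0,0,0,0,0,0,0,0,0,0,0,0,0],
)

```text
t: 10.52
position: [487.2, 12.6, 130.1]
orientation: [-0.001, 0.609, 0.793, -0.0]
force: [-0.7, 0.2, 0.2]
finger_gap: 0.003
grasp_force: 0.0
```

Run:
```python
from fit import *
d1=grab('wrist','w5'); pickle.dump(d1,open('w5.pkl','wb'))
s=manip.get_state();print(s['t'],s['position'].__repr__(),s['force'])
cv2.imwrite('pics/m5.png',cv2.resize(d1['color'][110:290,220:440],None,fx=3,fy=3))
```

```text
10.5667 array([486.74312036,  12.63024374, 129.50972936]) [-1.05345073  0.06203107 -0.87727864]
```

View pics/m5.png

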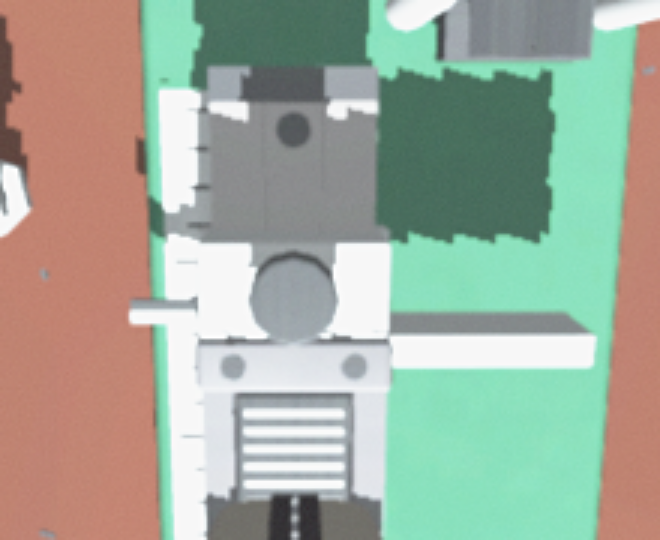

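The shoulder butts against the dog at crop row ≈340 with no visible gap, the pad is uncovered and the hand is clear. Handing in.

```bash
python3 -c "
from cell import manip
print(manip.finish_job())"
```

```text
the job is handed in; nothing more can be done
None
```

The slide was pushed with its pad pressed until it butted against the stop dog, then the pad was let up and the hand lifted clear; the job was handed in at about 10.6 s, and the hand-in call returned no verdict.

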